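# Preheat the tile warmer and show the oblong tile

## Robot

A 7-joint arm with a two-finger parallel gripper is mounted at the origin on the work surface. World frame = base frame: x ahead of the robot, y to its left, z up, the work surface at z = 0. Lengths are in m, angles in rad, forces in N, time in s.
With the tool pointing down it reaches from about 0.4 to 0.85 m from the base axis. Payload 10.4 kg.
Tool frame: the origin (TCP) lies between the finger pads; the fingertips stand tips_ahead ahead of it and the grasp point (between the pads) lies 11 mm behind it (tips_ahead is the distance from the TCP to the fingertips, in m); z points along the fingers, x is the direction in which the jaws open and shut, and the axes are right-handed (so a half turn about z gives the same grasp; the last joint's range is limited). The gripper opens to 87 mm and grips with 3 to 60 N. Pads are 19 mm wide; open, the fingers measure 117 mm over their backs; the gripper's body (75 mm by 190 mm) begins 51 mm behind the grasp point.
Start: joints at [-1.201, 0.332, -0.065, 1.46, 0.022, 1.35, -0.088], TCP at [0.239, 0.577, 0.231] pointing down, gripper open.
Joint ranges: [-2.6, 2.6], [-0.5, 2.12], [-1.47, 1.34], [0.16, 2.42], [-1.27, 4.41], [0.06, 2.06], [-2.6, 2.6]. Speed limits (rad/s): [2.22, 2.22, 2.79, 2.79, 3.14, 3.14, 3.14].

## Interface

Orientations are given as a unit quaternion [x, y, z, w].
In Python, from bench import read_state, camera, close_job, tips_ahead gives the robot as it stands.
- The arm moves only by the tool arm_command, never from a script. Its argument "commands" is a list that holds one entry, the list of rows, each a list of 7 numbers: the turn, a rotation vector about the tool's x, y, z in rad, then the shift along the tool's x, y, z in m, then the opening in per cent of the stroke, from 0 (shut) to 100 (fully open). In form: [[[rx, ry, rz, x, y, z, claw], ...]]. A call has 1 to 20 rows; each row shifts and turns the commanded pose from where the row before left it, along the tool's axes as they then stand; what a row does not reach is not made up. A row lasts 1/8 s, in which the tool goes at most 62.5 mm and 10.7 degrees, less where a joint would pass 70% of its speed; a pose out of reach is approached as far as the arm can. A call with a gripper value outside its range is refused whole. The fingers move at their own pace and stop on an object; "newtons" is the grip in N (left out, the last holds). Time passes only in rows, so rows that do not move let the fingers close. It gives the time, the measured TCP pose, the force and the opening at its end, in the units of the state.
- read_state(): the state, without advancing time (a new reading comes with each control period).
- camera(name): name is "scene" or "top" or "wrist"; returns a dict with "frame" (384x512x3 uint8, red, green, blue), "vfov" (degrees; the focal length in pixels is half the picture's height over the tangent of half this angle, whatever the lens; pixels are square), "cx", "cy" (the principal point, pixels), "k1" (the pictures are not rectified: a ray, as slopes to the right and down, at radius r is drawn at 1 + k1 r^2 times it, then the intrinsics apply), "R" (3x3) and "t" (3): a world point X has camera coordinates R X + t. Camera axes: x right, y down, z forward; pixel columns grow to the right and rows downward; lengths in m; the calibration is good to about 2 mm. A picture is of the moment at which its call begins. There is no depth.
- close_job(): hands the job in, once; it reports no verdict.
The state is a dict: "time": time; "joint_positions": joint angles; "joint_vel": joint speeds; "joint_torque": joint torques, N m; "ee_pos": TCP position; "eef_rot": TCP orientation; "ft_force": force on the tool from outside, world axes, zero at the start; "torque": the same for the moment, N m; "width": finger opening in m.
Only numpy, scipy, OpenCV 4.12 (cv2) and the standard library are available. Lean on these libraries where they do the work, as an engineer would, in place of code of your own. Each camera call takes 0.05 s, during which the arm holds its last target.

## Task

Get the tall oblong tile ready for the warmer. First put the warmer on at its toggle switch (push the bat right over, away from the robot) so that the plate can heat; then draw the oblong tile up out of its groove in the oak block, lean it back to about 45 degrees with its blue glazed face upward, and finish while still holding it there, still and a good 20 cm above the shelf, so that I can look over the glaze. Leave the two square tiles in their grooves, and the block, tub and rib where they are.

Things in the scene. Friction and masses are not known exactly. Their poses are not given: they have to be found in the camera images.
- oblong_tile_mid (a point): Centre of the tall tile: 45 mm wide, 95 tall, 9 thick, 90 g, upright on a short edge in one groove, centre about 70 mm above the shelf, its top 73 mm above the block. x axis: out of the blue glazed face (the other face is bare buff ribbed clay), y: along its width, z: up its height. The glaze faces away from the robot, turned with the block. Grip by long edges (45 mm) or faces (9 mm).
- tile_block: Loose oak block, 160 (its x) by 90 (y) by 45 mm tall, 0.5 kg; origin at the centre of its underside. Three grooves 11 mm wide, 22 mm deep run right across along y, at x = -45, 0 and +45 mm; one tile stands in each with 1 mm play on either side. Which tile is in which groove varies, and so does whether block or warmer is on the robot's left.
- square_tile_a_mid (a point): Centre of a square tile, 55 x 55 x 9 mm, standing in another groove of the block, its top 78 mm above the shelf. Axes as for the oblong tile. To be left alone.
- square_tile_b_mid (a point): Centre of the second square tile, the same as the first. To be left alone.
- warmer: Tile warmer, fixed: cream casing 210 mm (its x) by 160 (y), 48 mm tall; origin at the centre of its underside, x pointing away from the robot. The aluminium plate over its far part has its top 56 mm above the shelf; the near 60 mm is a flat steel control strip, 49 mm above the shelf, with the red toggle in its middle at x = -73 mm.
- toggle (a joint): Angle of the red toggle's bat about the warmer's y axis, rad: 0 = off, leaning 23 degrees towards the robot (the warmer's -x); 0.8 = on, leaning 23 degrees away from it. It is held by friction and stays where it is left, so push it right over to its stop; 1 to 2 N at the tip moves it. It starts within 0.1 of off.
- toggle_tip (a point): Centre of the rounded end (12 mm across) of the red toggle's bat, 30 mm from its pivot, which lies 54 mm above the shelf. The tip is about 82 mm above the shelf at either end of its throw and travels 23 mm along the warmer's x.
- tub_mid (a point): Centre of a closed round white polypropylene tub, 94 mm across the lid, 71 mm tall, 0.3 kg, loose on the shelf. To be left alone.
- rib_mid (a point): Centre of a firm grey silicone rib, 100 x 48 x 6 mm, lying loose on the shelf. To be left alone.
Not all that is in view belongs to the job. What is shaped like the part that bears square_tile_b_mid but green or turquoise is not meant.

How it is judged:
By the outcome, as a careful person would: the job done as asked, in the order asked, and still so for the second after the job is handed in, while the arm keeps its last pose, push and grip.
It also fails if it takes over 45 s, if anything falls off the work surface, if the arm or the gripper's body presses on something with over 40 N, if the wrist force passes 120 N, or if a joint passes its speed limit or range.

## Working session

There is one attempt and no reset: what is moved stays moved. The work goes in short steps, Python scripts to look and compute and a tool call to move; the robot and the scene stay as the last step left them, time stands still between calls to the robot, and variables do not carry over. Pictures are saved under pics/ and viewed, and the job is handed in when it is done.

Besides the shell and the picture viewer there is one more tool, called after "Emit:" as name([rows], argument=value, ...), one row to a line, values as JSON. arm_command: Moves the arm, as the interface text tells. Its arguments: {"type":"object","properties":{"commands":{"type":"array"},"newtons":{"type":"number"}},"required":["commands"]}

```bash
mkdir -p pics; ls; python3 - <<'E'
from bench import *
import cv2
s=read_state();print(s);print(tips_ahead)
for n in ["scene","top","wrist"]:
    c=camera(n);cv2.imwrite(f"pics/{n}0.png",c["frame"][:,:,::-1]);print(n,{k:c[k] for k in c if k!="frame"})
E
```

```text
pics
{'time': 0.0, 'joint_positions': array([-1.20060044,  0.33286915, -0.06469833,  1.46094882,  0.02161623,
        1.34989042, -0.08848123]), 'joint_vel': array([-1.70538981e-03, -4.68870239e-04,  6.24578922e-04,  7.75500974e-05,
       -4.40705647e-04,  6.49900320e-04, -7.62401075e-04]), 'joint_torque': array([ 4.55704894e-04, -6.23269701e+01,  2.45800603e-02, -3.89893091e+01,
       -6.14716206e-02,  4.00212896e-02,  1.17663681e-04]), 'ee_pos': array([0.23909988, 0.57704911, 0.22975205]), 'eef_rot': array([ 8.31484653e-01,  5.55547269e-01, -5.66367990e-04,  4.27893473e-04]), 'ft_force': array([ 1.17762918,  0.57221312, -0.36982257]), 'torque': array([ 0.05481008, -0.00359747,  0.0111744 ]), 'width': 0.08710834468548466}
0.008
scene {'vfov': 49.61480072124043, 'cx': 255.78259030402464, 'cy': 186.89094947440864, 'k1': -0.045443898534301974, 'R': array([[ 0.75182774,  0.65934378,  0.00456488],
       [ 0.54848302, -0.62154446, -0.55932894],
       [-0.36595278,  0.42302277, -0.82893323]]), 't': array([-0.40900909, -0.30506801,  1.16010606])}
top {'vfov': 44.89041230603315, 'cx': 256.5670716506943, 'cy': 192.2248218944127, 'k1': -0.08769291499691372, 'R': array([[ 0.00642174, -0.99971289,  0.02308439],
       [-0.98153388, -0.01071507, -0.19098804],
       [ 0.19118056, -0.02143163, -0.98132088]]), 't': array([-0.05177162,  0.57852284,  1.09515275])}
wrist {'vfov': 59.397248844541515, 'cx': 254.09589517779762, 'cy': 190.6702647829533, 'k1': -0.0795498007598095, 'R': array([[ 3.82343447e-01,  9.24020270e-01, -1.71984002e-04],
       [ 8.85167066e-01, -3.66213252e-01,  2.86996724e-01],
       [ 2.65127807e-01, -1.09883551e-01, -9.57931548e-01]]), 't': array([-0.62539532, -0.03431388,  0.3911736 ])}
```

View pics/scene0.png

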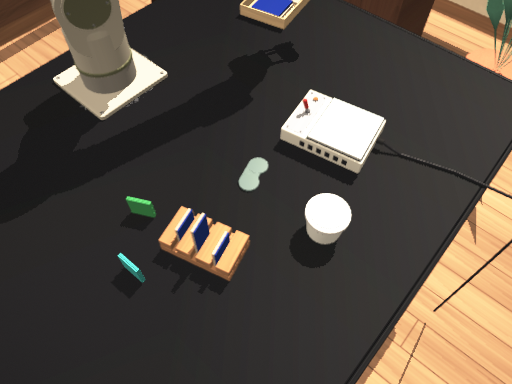

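View pics/top0.png

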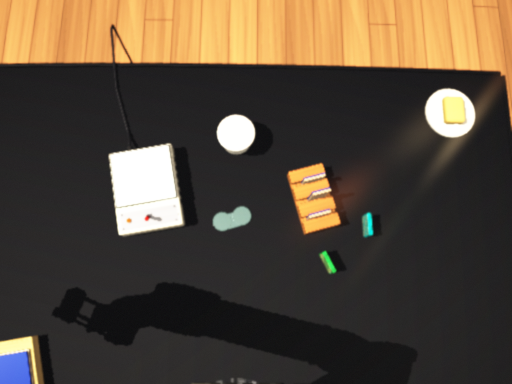

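View pics/wrist0.png

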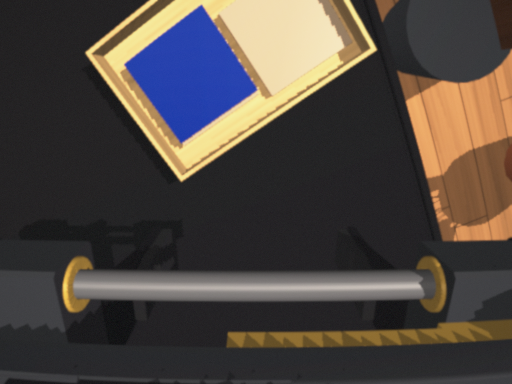

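Scene: warmer with red toggle at (307,104), block around (205,242), tall tile in the middle groove around (201,233). Top: warmer left at (147,190), block at (314,199), tub at (236,133), rib at (232,218). The green and turquoise tiles are decoys. I'll zoom in next.

```bash
cat > h.py <<'E'
import numpy as np, cv2
from bench import *
from scipy.optimize import least_squares
def K(c):
    f=c["frame"].shape[0]/2/np.tan(np.radians(c["vfov"]/2)); return np.array([[f,0,c["cx"]],[0,f,c["cy"]],[0,0,1.]])
def D(c): return np.array([c["k1"],0,0,0,0.])
def proj(c,P):
    P=np.atleast_2d(np.asarray(P,float)); return cv2.projectPoints(P,cv2.Rodrigues(c["R"])[0],c["t"],K(c),D(c))[0].reshape(-1,2)
def ray(c,uv):
    n=cv2.undistortPoints(np.array(uv,float).reshape(1,1,2),K(c),D(c)).ravel()
    return -c["R"].T@c["t"], c["R"].T@np.array([n[0],n[1],1])
def onz(c,uv,z):
    o,d=ray(c,uv); return o+d*(z-o[2])/d[2]
def crop(c,x0,y0,x1,y1,name,s=None):
    s=s or min(800//(x1-x0),600//(y1-y0))
    cv2.imwrite("pics/"+name,cv2.resize(c["frame"][y0:y1,x0:x1,::-1],None,fx=s,fy=s,interpolation=cv2.INTER_CUBIC));print(name,"scale",s)
def frame(x,y,yaw):
    c,s=np.cos(yaw),np.sin(yaw); R=np.array([[c,-s,0],[s,c,0],[0,0,1]])
    return lambda p:(R@np.atleast_2d(p).T).T+[x,y,0]
def load(n):
    return np.load(n,allow_pickle=True).item()
E
python3 - <<'E'
from h import *
t=camera("top");s=camera("scene");np.save("t0.npy",t);np.save("s0.npy",s)
crop(t,270,150,350,250,"tb.png",6);crop(s,150,195,260,285,"sb.png",6)
crop(t,100,135,200,245,"tw.png",5);crop(s,270,80,395,175,"sw.png",6)
for n,u,z in [("tub",(236,130),.071),("rib",(232,218),.006),("green",(328,262),.05),("turq",(368,224),.05),("wc",(147,190),.05),("blk",(314,199),.045),("tog",(149,217),.08)]: print(n,onz(t,u,z))
E
```

```text
tb.png scale 6
sb.png scale 6
tw.png scale 5
sw.png scale 6
tub [0.73481757 0.00626703 0.071     ]
rib [0.52089411 0.01457075 0.006     ]
green [ 0.40872045 -0.22228202  0.05      ]
turq [ 0.50273668 -0.32452023  0.05      ]
wc [0.58285699 0.22626134 0.05      ]
blk [ 0.56543841 -0.19108623  0.045     ]
tog [0.51095812 0.21155148 0.08      ]
```

View pics/tb.png

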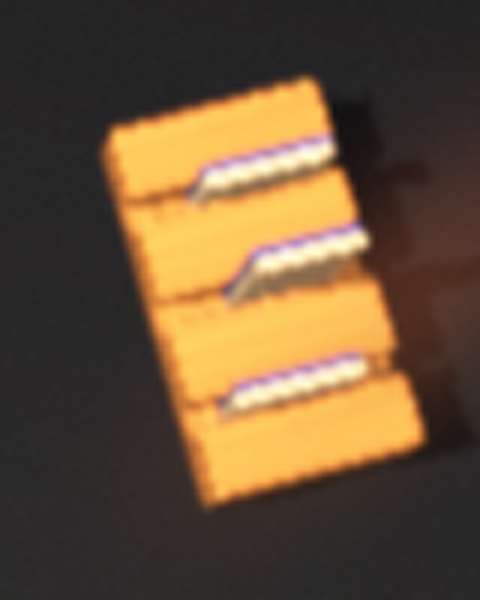

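View pics/sb.png

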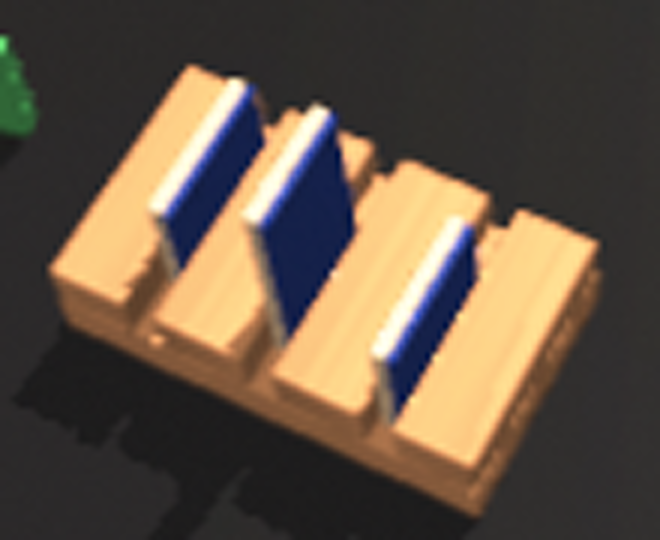

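View pics/tw.png

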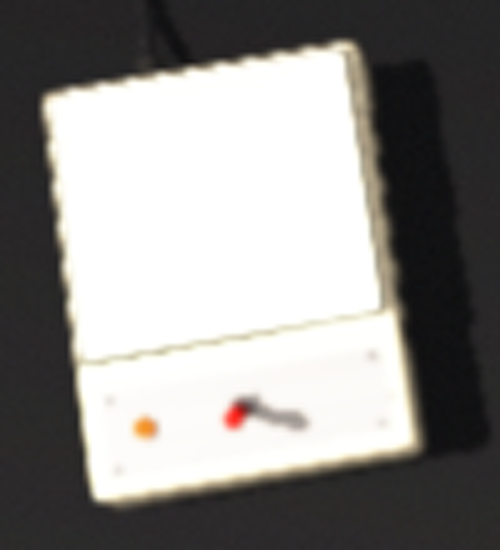

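View pics/sw.png

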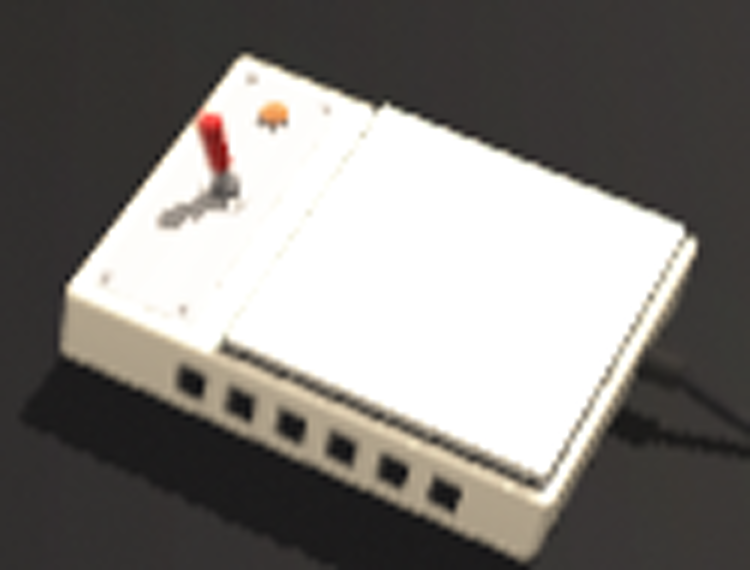

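```bash
cat > fit.py <<'E'
from h import *
t=load("t0.npy");s=load("s0.npy")
def fit(name,obs,x0,hz,hx,hy):
    def r(p):
        F=frame(*p);o=[]
        for cam,u,sx,sy in obs: o+=list(proj(cam,F([sx*hx,sy*hy,hz]))[0]-u)
        return np.array(o)
    q=least_squares(r,x0,loss="soft_l1"); print(name,q.x,np.degrees(q.x[2]));print(r(q.x).round(1)); return q.x
T=lambda x,y,o,k:(o[0]+x/k,o[1]+y/k)
o=(269.5,149.5);so=(149.5,194.5)
b=fit("block",[(t,T(110,128,o,6),1,1),(t,T(315,77,o,6),1,-1),(t,T(425,440,o,6),-1,-1),(t,T(212,492,o,6),-1,1),
 (s,T(52,270,so,6),-1,-1),(s,T(195,67,so,6),-1,1),(s,T(600,243,so,6),1,1),(s,T(475,468,so,6),1,-1)],[.565,-.19,.2],.045,.08,.045)
o=(99.5,134.5);so=(269.5,79.5)
w=fit("warmer",[(t,T(45,95,o,5),1,1),(t,T(352,42,o,5),1,-1),(t,T(418,450,o,5),-1,-1),(t,T(95,500,o,5),-1,1),
 (s,T(68,290,so,6),-1,-1),(s,T(243,55,so,6),-1,1),(s,T(695,240,so,6),1,1),(s,T(543,485,so,6),1,-1)],[.58,.22,.1],.048,.105,.08)
# tile tops
F=frame(*b)
def line(cam,u,z):
    p=onz(cam,u,z); c,sn=np.cos(b[2]),np.sin(b[2]); d=p[:2]-b[:2]; return np.round([c*d[0]+sn*d[1],-sn*d[0]+c*d[1]],4)
o=(269.5,149.5);so=(149.5,194.5)
print("tile top ends top:",line(t,T(252,262,o,6),.118),line(t,T(366,238,o,6),.118))
print("scene:",line(s,T(316,108,so,6),.118),line(s,T(252,218,so,6),.118))
print("sqA far top",line(t,T(203,180,o,6),.078),line(t,T(333,150,o,6),.078))
print("sqB near top",line(t,T(234,400,o,6),.078),line(t,T(365,367,o,6),.078))
# toggle tip triangulate
so=(269.5,79.5);o=(99.5,134.5)
a1,d1=ray(t,T(234,417,o,5));a2,d2=ray(s,T(209,122,so,6))
A=np.stack([d1,-d2],1);k=np.linalg.lstsq(A,a2-a1,rcond=None)[0];print("tip",a1+k[0]*d1,a2+k[1]*d2)
W=frame(*w);print("pred tip off",W([-.073-.03*np.sin(.4),0,.054+.03*np.cos(.4)]),"on",W([-.073+.0117,0,.0816]))
print("tile centre approx",F([0,0,.07]))
E
python3 fit.py
```

```text
block [ 0.57182308 -0.18999953  0.26552473] 15.213446158997456
[-0.1 -0.  -0.3 -0.1 -0.7 -0.2  0.2  0.3 -0.1  0.1 -0.3 -0.4  0.1  0.2
 -0.1  0.4]
warmer [0.58835758 0.23296418 0.18291247] 10.480112606560722
[-0.2 -0.1  0.5  0.  -0.7 -0.8 -0.4  0.2 -1.7 -0.1 -1.  -0.5  0.3 -0.4
  0.5  3.4]
tile top ends top: [-0.0015  0.0164] [-0.0036 -0.03  ]
scene: [-0.004   0.0148] [-0.0019 -0.0276]
sqA far top [0.0424 0.0188] [ 0.041  -0.0366]
sqB near top [-0.048   0.0316] [-0.0486 -0.0237]
tip [0.50796051 0.21676288 0.08548309] [0.50824088 0.21705075 0.08558353]
pred tip off [[0.50508769 0.21756092 0.08163183]] on [[0.52808018 0.22181407 0.0816    ]]
tile centre approx [[ 0.57182308 -0.18999953  0.07      ]]
```

Emit:
arm_command([
  [[0, 0, 0, -0.025, 0.0356, 0.003, 0], [0, 0, 0, -0.025, 0.0356, 0.003, 0], [0, 0, 0, -0.025, 0.0356, 0.003, 0], [0, 0, 0, -0.025, 0.0356, 0.003, 0], [0, 0, 0, -0.025, 0.0356, 0.003, 0], [0, 0, 0, -0.025, 0.0356, 0.003, 0], [0, 0, 0, -0.025, 0.0356, 0.003, 0], [0, 0, 0, -0.025, 0.0356, 0.003, 0], [0, 0, 0, -0.025, 0.0356, 0.003, 0], [0, 0, 0, -0.025, 0.0356, 0.003, 0], [0, 0, 0.17, 0, 0, 0, 0], [0, 0, 0.17, 0, 0, 0, 0], [0, 0, 0.17, 0, 0, 0, 0], [0, 0, 0.17, 0, 0, 0, 0], [0, 0, 0.17, 0, 0, 0, 0], [0, 0, 0.17, 0, 0, 0, 0], [0, 0, 0.17, 0, 0, 0, 0], [0, 0, 0.17, 0, 0, 0, 0]],
], newtons=20)

```text
time: 2.5
ee_pos: [0.4723, 0.2102, 0.2005]
eef_rot: [0.996, -0.094, -0.0, -0.0]
ft_force: [-0.3, 0.4, 0.2]
width: 0.0002
```

Emit:
arm_command([
  [[0, 0, 0.171, 0, 0, 0, 0], [0, 0, 0.171, 0, 0, 0, 0], [0, 0, 0.171, 0, 0, 0, 0], [0, 0, 0.171, 0, 0, 0, 0], [0, 0, 0.171, 0, 0, 0, 0], [0, 0, 0.171, 0, 0, 0, 0], [0, 0, 0.171, 0, 0, 0, 0], [0, 0, 0, 0, 0, 0.03, 0], [0, 0, 0, 0, 0, 0.03, 0], [0, 0, 0, 0, 0, 0.03, 0], [0, 0, 0, 0, 0, 0.03, 0], [0, 0, 0, 0, 0, 0, 0]],
])

```text
time: 4.0
ee_pos: [0.471, 0.2094, 0.0789]
eef_rot: [0.772, -0.636, -0.001, 0.002]
ft_force: [0.6, -0.8, 0.6]
width: 0.0004
```

```bash
python3 - <<'E'
from h import *
s=read_state();print(s["ee_pos"],s["eef_rot"],s["ft_force"],s["joint_positions"].round(2))
t=camera("top");c=camera("scene");w=camera("wrist")
crop(c,255,50,390,160,"sc1.png",5);crop(t,100,135,200,260,"tp1.png",4);cv2.imwrite("pics/w1.png",w["frame"][:,:,::-1])
E
```

```text
[0.47103013 0.20941363 0.07886503] [ 7.71556792e-01 -6.36157128e-01 -5.51720740e-04  1.98038982e-03] [ 0.61274456 -0.77009604  0.62277788] [-0.82  0.24  0.36  1.93 -0.1   0.98 -1.8 ]
sc1.png scale 5
tp1.png scale 4
```

View pics/sc1.png

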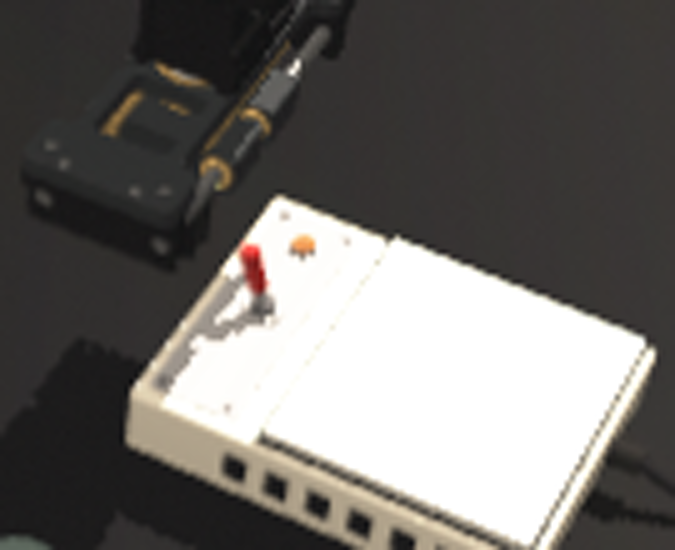

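View pics/w1.png

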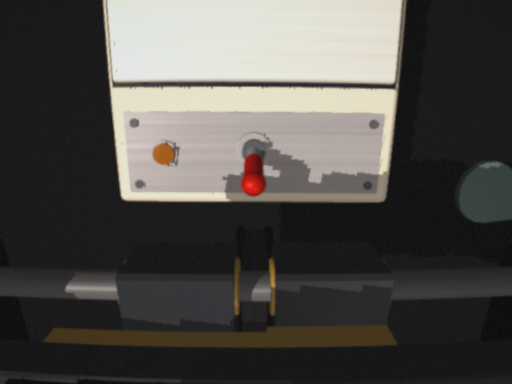

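Emit:
arm_command([
  [[0, 0, 0, 0, -0.01, 0, 0], [0, 0, 0, 0, -0.008, 0, 0], [0, 0, 0, 0, -0.006, 0, 0], [0, 0, 0, 0, -0.006, 0, 0], [0, 0, 0, 0, -0.004, 0, 0], [0, 0, 0, 0, 0, 0, 0]],
])

```text
time: 4.9
ee_pos: [0.5062, 0.2167, 0.0805]
eef_rot: [0.772, -0.636, 0.0, -0.0]
ft_force: [0.2, 0.7, -0.3]
width: 0.0007
```

Emit:
arm_command([
  [[0, 0, 0, 0, -0.002, 0, 0], [0, 0, 0, 0, -0.002, 0, 0], [0, 0, 0, 0, 0, 0, 0]],
])

```text
time: 5.28
ee_pos: [0.5098, 0.2174, 0.0806]
eef_rot: [0.772, -0.636, 0.0, -0.0]
ft_force: [-0.8, -0.7, 0.5]
width: 0.0005
```

```bash
python3 - <<'E'
from h import *
c=camera("scene");w=camera("wrist")
crop(c,255,50,390,160,"sc2.png",5);cv2.imwrite("pics/w2.png",w["frame"][:,:,::-1])
E
```

```text
sc2.png scale 5
```

View pics/sc2.png

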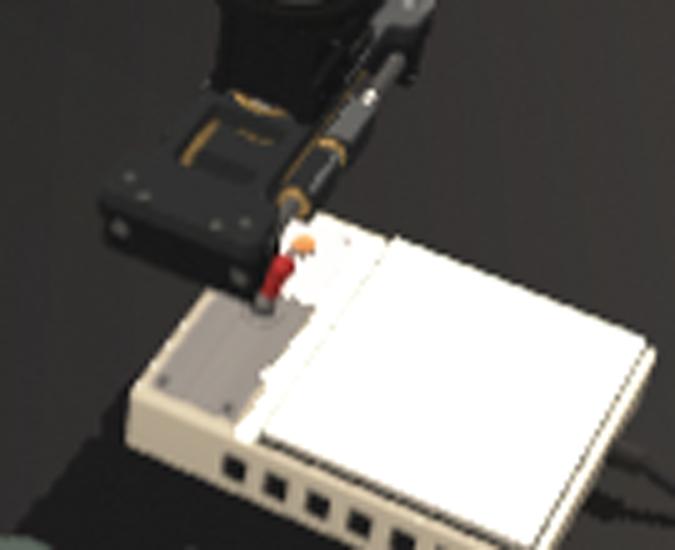

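View pics/w2.png

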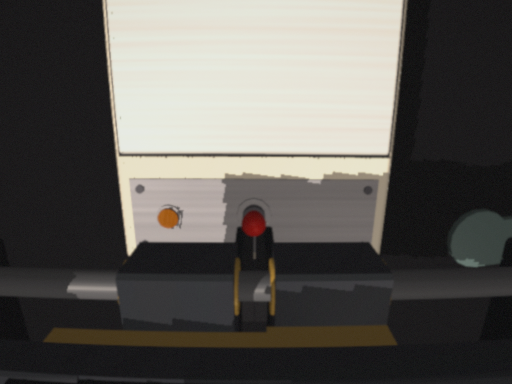

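The bat has already leaned past vertical (tip at about (283,267) in the crop). I'll keep pushing in small steps until I feel the stop.

Emit:
arm_command([
  [[0, 0, 0, 0, -0.002, 0, 0], [0, 0, 0, 0, -0.002, 0, 0], [0, 0, 0, 0, 0, 0, 0]],
])

```text
time: 5.75
ee_pos: [0.513, 0.2181, 0.0802]
eef_rot: [0.772, -0.636, -0.001, 0.001]
ft_force: [-5.3, -1.4, 2.6]
width: 0.0006
```

Emit:
arm_command([
  [[0, 0, 0, 0, -0.0015, 0, 0], [0, 0, 0, 0, -0.0015, 0, 0], [0, 0, 0, 0, 0, 0, 0]],
])

```text
time: 6.12
ee_pos: [0.5137, 0.2183, 0.0798]
eef_rot: [0.772, -0.636, -0.002, 0.003]
ft_force: [-15.0, -3.9, 9.1]
width: 0.0002
```

The force rose from 5 to 15 N with almost no travel, so the bat is at its stop. Backing off and looking.

Emit:
arm_command([
  [[0, 0, 0, 0, 0.01, 0, 0], [0, 0, 0, 0, 0.03, 0, 0], [0, 0, 0, 0, 0.03, 0, 0], [0, 0, 0, 0, 0, -0.04, 0], [0, 0, 0, 0, 0, -0.05, 0], [0, 0, 0, 0, 0, -0.05, 0]],
])

```text
time: 6.88
ee_pos: [0.448, 0.2054, 0.2224]
eef_rot: [0.772, -0.636, 0.0, -0.001]
ft_force: [0.1, 0.7, -0.0]
width: 0.0005
```

```bash
python3 - <<'E'
from h import *
s=read_state();print(s["ee_pos"],s["eef_rot"],s["ft_force"],s["joint_positions"].round(2))
c=camera("scene");t=camera("top");np.save("t1.npy",t);np.save("s1.npy",c)
crop(c,270,80,395,175,"sc3.png",6)
W=frame(.5884,.233,.1829)
for q in (0,.4,.6,.8):
    a=q-.4; P=W([-.073+.03*np.sin(a),0,.054+.03*np.cos(a)]); u=proj(c,P)[0]; print(q,(u-[269.5,79.5])*6)
E
```

```text
[0.44802346 0.20539313 0.22236729] [ 7.71508560e-01 -6.36218400e-01  2.72631927e-04 -7.84174331e-04] [ 0.11702509  0.72414652 -0.00881744] [-0.87  0.03  0.36  1.83 -0.01  1.28 -1.89]
sc3.png scale 6
0 [202.69604691 124.81001022]
0.4 [229.30567445 131.23135676]
0.6 [242.48499602 137.81856322]
0.8 [254.82272932 146.32440233]
```

View pics/sc3.png

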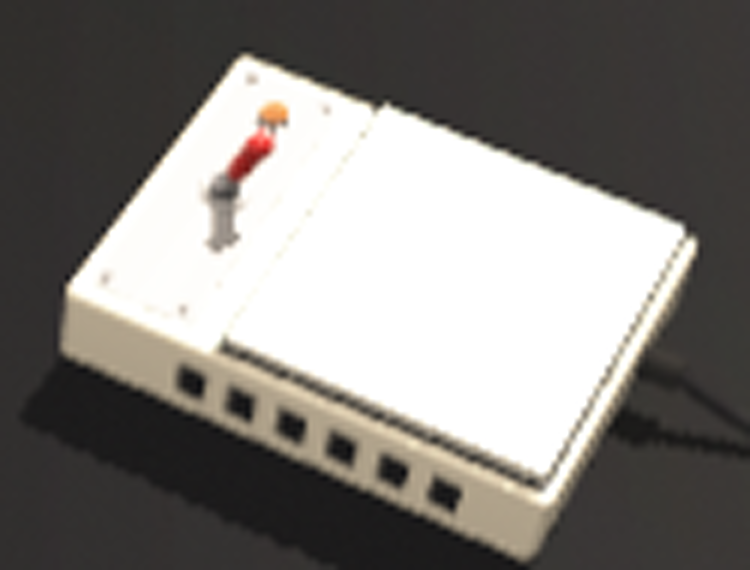

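The bat tip is at (260,145) in the crop. My prediction for 0.8 was (255,146), so it is fully on. Next I go above the oblong tile.

Emit:
arm_command([
  [[0, 0, -0.073, 0, 0, 0, 0], [0, 0, 0, 0.042, -0.0013, 0, 100], [0, 0, 0, 0.042, -0.0013, 0, 100], [0, 0, 0, 0.042, -0.0013, 0, 100], [0, 0, 0, 0.042, -0.0013, 0, 100], [0, 0, 0, 0.042, -0.0013, 0, 100], [0, 0, 0, 0.042, -0.0013, 0, 100], [0, 0, 0, 0.042, -0.0013, 0, 100], [0, 0, 0, 0.042, -0.0013, 0, 100], [0, 0, 0, 0.042, -0.0013, 0, 100], [0, 0, 0, 0.042, -0.0013, 0, 100], [0, 0, 0, 0, 0, 0, 100], [0, 0, 0, 0, 0, 0, 100]],
])

```text
time: 8.6
ee_pos: [0.5704, -0.1961, 0.22]
eef_rot: [0.794, -0.608, -0.0, 0.0]
ft_force: [-0.5, 1.4, -0.8]
width: 0.0866
```

```bash
python3 - <<'E'
from h import *
s=read_state();print(s["ee_pos"],s["eef_rot"],s["ft_force"],s["joint_positions"].round(2),s["width"])
w=camera("wrist");np.save("w2.npy",w)
b=[.5718,-.19,.2655];F=frame(*b)
im=w["frame"][:,:,::-1].copy();cv2.imwrite("pics/w3.png",im)
print("tile top ctr pred",proj(w,F([[-.0025,-.029,.1175],[-.0025,.016,.1175],[-.08,-.045,.045],[-.08,.045,.045],[.08,.045,.045],[.08,-.045,.045]])).round(0))
E
```

```text
[ 0.57038523 -0.19610594  0.21999104] [ 7.94281691e-01 -6.07549655e-01 -1.05422676e-04  4.89619423e-06] [-0.5401575   1.36942214 -0.80993659] [-0.31  0.34  0.72  1.57 -0.23  1.32 -0.87] 0.0865587923952489
tile top ctr pred [[285. 192.]
 [229. 192.]
 [292. 242.]
 [208. 242.]
 [202.  86.]
 [297.  86.]]
```

View pics/w3.png

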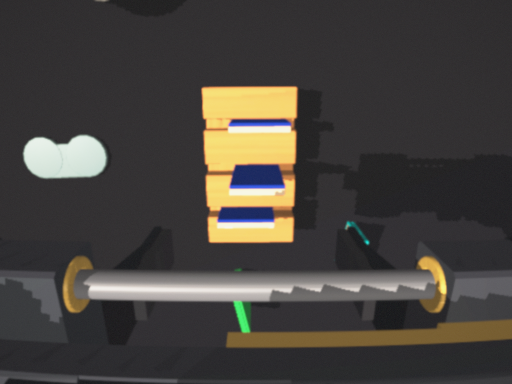

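The wrist view has the oblong tile's top edge at row 191, columns 230–284. That matches the prediction of 229–285 at row 192. Descending.

Emit:
arm_command([
  [[0, 0, 0, 0.001, 0, 0.03, 100], [0, 0, 0, 0, 0, 0.03, 100], [0, 0, 0, 0, 0, 0.03, 100], [0, 0, 0, 0, 0, 0.026, 100], [0, 0, 0, 0, 0, 0.02, 100], [0, 0, 0, 0, 0, 0.01, 100], [0, 0, 0, 0, 0, 0, 100]],
])

```text
time: 9.52
ee_pos: [0.5706, -0.1972, 0.0744]
eef_rot: [0.794, -0.607, -0.0, 0.0]
ft_force: [-0.6, 0.1, 0.2]
width: 0.0873
```

```bash
python3 - <<'E'
from h import *
s=read_state();print(s["ee_pos"],s["eef_rot"],s["ft_force"],s["width"])
w=camera("wrist");c=camera("scene");cv2.imwrite("pics/w4.png",w["frame"][:,:,::-1]);crop(c,140,150,270,285,"sc4.png",4)
E
```

```text
[ 0.57057185 -0.19719792  0.07435678] [ 7.94366994e-01 -6.07438091e-01 -2.08179526e-04  4.63593678e-05] [-0.58226197  0.06632904  0.19735089] 0.08733569447827902
sc4.png scale 4
```

View pics/w4.png

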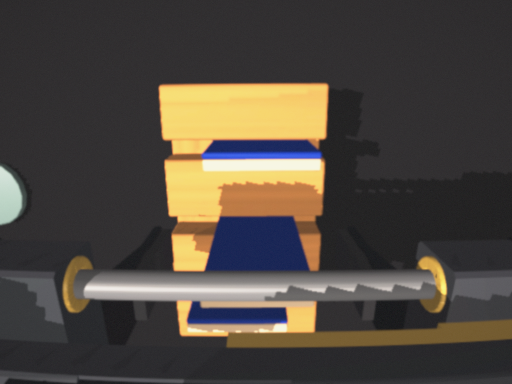

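View pics/sc4.png

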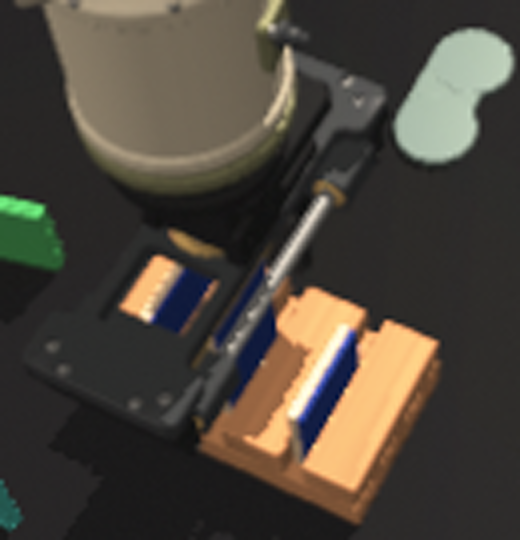

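The tile sits between the jaws and clear of both. Closing gently on its long edges.

Emit:
arm_command([
  [[0, 0, 0, 0, 0, 0, 60], [0, 0, 0, 0, 0, 0, 55], [0, 0, 0, 0, 0, 0, 50], [0, 0, 0, 0, 0, 0, 45], [0, 0, 0, 0, 0, 0, 40], [0, 0, 0, 0, 0, 0, 30], [0, 0, 0, 0, 0, 0, 30], [0, 0, 0, 0, 0, 0, 30]],
], newtons=20)

```text
time: 10.62
ee_pos: [0.5706, -0.1975, 0.0745]
eef_rot: [0.794, -0.608, -0.0, -0.0]
ft_force: [-0.0, -0.1, 0.1]
width: 0.0451
```

Width 45.1 mm, so I have it by the long edges. Firming the grip and drawing it straight up slowly.

Emit:
arm_command([
  [[0, 0, 0, 0, 0, 0, 30], [0, 0, 0, 0, 0, 0, 30], [0, 0, 0, 0, 0, -0.003, 30], [0, 0, 0, 0, 0, -0.005, 30], [0, 0, 0, 0, 0, -0.006, 30], [0, 0, 0, 0, 0, -0.006, 30], [0, 0, 0, 0, 0, -0.006, 30], [0, 0, 0, 0, 0, -0.006, 30]],
], newtons=28)

```text
time: 11.62
ee_pos: [0.5706, -0.1975, 0.107]
eef_rot: [0.794, -0.608, 0.0, -0.0]
ft_force: [-0.5, 0.2, -2.0]
width: 0.045
```

```bash
python3 - <<'E'
from h import *
s=read_state();print(s["ee_pos"],s["eef_rot"],s["ft_force"],s["torque"],s["width"])
w=camera("wrist");c=camera("scene");cv2.imwrite("pics/w5.png",w["frame"][:,:,::-1]);crop(c,140,150,270,285,"sc5.png",4)
E
```

```text
[ 0.57063508 -0.19747637  0.10698546] [ 7.94284976e-01 -6.07545367e-01  2.89033765e-05 -6.13201814e-05] [-0.47303484  0.15393102 -1.99418027] [-0.05147822  0.1319366  -0.01614674] 0.04503859232735923
sc5.png scale 4
```

View pics/w5.png

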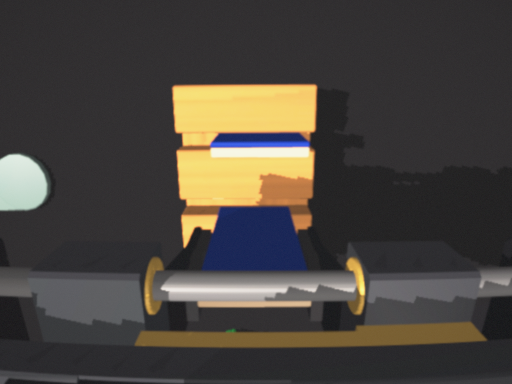

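View pics/sc5.png

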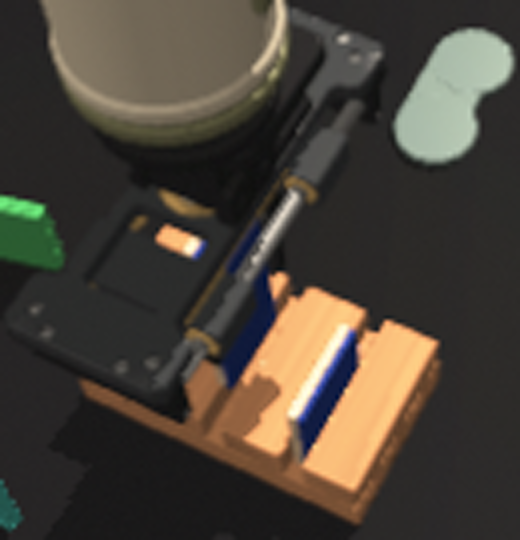

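The tile is clear of its groove, and the block and its squares are undisturbed. Raising it further.

Emit:
arm_command([
  [[0, 0, 0, 0, 0, -0.01, 30], [0, 0, 0, 0, 0, -0.02, 30], [0, 0, 0, 0, 0, -0.03, 30], [0, 0, 0, 0, 0, -0.03, 30], [0, 0, 0, 0, 0, -0.03, 30], [0, 0, 0, 0, 0, -0.03, 30], [0, 0, 0, 0, 0, -0.03, 30], [0, 0, 0, 0, 0, -0.02, 30], [0, 0, 0, 0, 0, -0.01, 30], [0.05, 0, 0, 0, 0, 0, 30], [0.08, 0, 0, 0, 0, 0, 30], [0.08, 0, 0, 0, 0, 0, 30], [0.08, 0, 0, 0, 0, 0, 30], [0.05, 0, 0, 0, 0, 0, 30]],
])

```text
time: 13.48
ee_pos: [0.5699, -0.198, 0.3167]
eef_rot: [0.782, -0.599, 0.103, -0.135]
ft_force: [-0.3, 0.2, -1.1]
width: 0.0447
```

```bash
python3 - <<'E'
from h import *
s=read_state();print(s["ee_pos"],s["eef_rot"],s["ft_force"],s["width"],s["joint_positions"].round(2))
E
```

```text
[ 0.56985623 -0.19796057  0.31671961] [ 0.78237155 -0.59909067  0.10326933 -0.13535352] [-0.32670183  0.23450118 -1.12947717] 0.04472036038831298 [-0.34  0.03  0.74  1.68 -0.25  1.17 -0.84]
```

Emit:
arm_command([
  [[0.05, 0, 0, 0, 0, 0, 30], [0.08, 0, 0, 0, 0, 0, 30], [0.08, 0, 0, 0, 0, 0, 30], [0.08, 0, 0, 0, 0, 0, 30], [0.08, 0, 0, 0, 0, 0, 30], [0.05, 0, 0, 0, 0, 0, 30], [0.025, 0, 0, 0, 0, 0, 30], [0, 0, 0, 0, 0, 0, 30], [0, 0, 0, 0, 0, 0, 30], [0, 0, 0, 0, 0, 0, 30], [0, 0, 0, 0, 0, 0, 30]],
])

```text
time: 14.85
ee_pos: [0.5708, -0.1974, 0.3165]
eef_rot: [0.734, -0.561, 0.232, -0.304]
ft_force: [-0.2, 0.1, -1.2]
width: 0.0449
```

```bash
python3 - <<'E'
from h import *
from scipy.spatial.transform import Rotation as Ro
s=read_state();R=Ro.from_quat(s["eef_rot"]).as_matrix();print(s["ee_pos"],R.round(3),s["ft_force"],s["width"],s["joint_positions"].round(2),abs(s["joint_vel"]).max())
w=camera("wrist");c=camera("scene");t=camera("top")
for n,i in (("w6",w),("s6",c),("t6",t)): np.save(n+".npy",i);cv2.imwrite(f"pics/{n}.png",i["frame"][:,:,::-1])
E
```

```text
[ 0.57076229 -0.19742038  0.31654371] [[ 0.262 -0.683  0.682]
 [-0.965 -0.185  0.185]
 [ 0.    -0.707 -0.708]] [-0.21771938  0.07205289 -1.17818802] 0.044858944723289794 [-0.35 -0.23  0.81  2.   -0.51  0.76 -0.53] 0.0034006374520615316
```

View pics/w6.png

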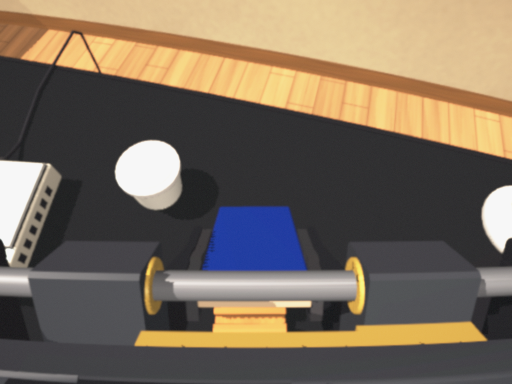

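View pics/s6.png

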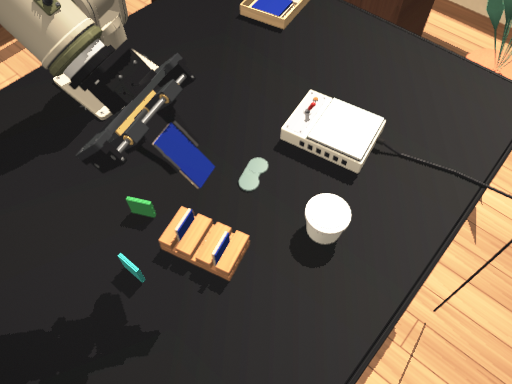

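View pics/t6.png

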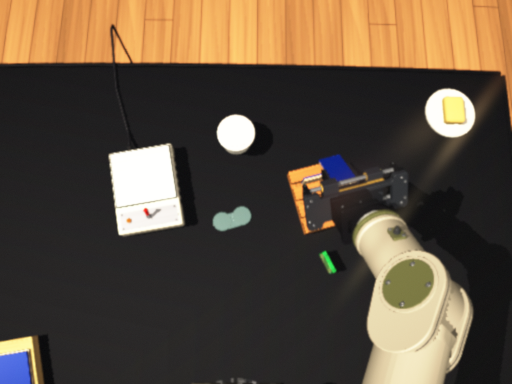

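The tile sits at the same wrist pixels as before the tilt (top corners 218–291, row 207), so it hasn't slipped. The glaze faces up. One last check: project the expected corners into the scene view and compare it with the starting picture.

```bash
python3 - <<'E'
from h import *
from scipy.spatial.transform import Rotation as Ro
s=read_state();R=Ro.from_quat(s["eef_rot"]).as_matrix();p=s["ee_pos"]
c=load("s6.npy");im=c["frame"][:,:,::-1].copy()
# tile centre 4.4mm ahead of TCP along tool z; glaze face toward -tool y
P=[p+R@np.array([a*.0225,-.0045,.0044+b*.0475]) for a,b in((1,1),(1,-1),(-1,-1),(-1,1))]
print(proj(c,P).round(1),np.array(P)[:,2].round(3))
im=cv2.resize(im[100:205,120:270],None,fx=5,fy=5,interpolation=cv2.INTER_CUBIC)
cv2.polylines(im,[np.int32((proj(c,P)-[119.5,99.5])*5)],True,(0,255,255),1);cv2.imwrite("pics/chk.png",im)
a=load("s0.npy")["frame"].astype(int);d=abs(a-c["frame"]).max(2)
for n,(x0,y0,x1,y1) in dict(block=(160,212,250,280),tub=(300,190,355,245),rib=(236,155,272,192)).items(): print(n,(d[y0:y1,x0:x1]>60).sum())
E
```

```text
[[199.5 189.4]
 [152.4 144.6]
 [170.1 123. ]
 [214.4 167.5]] [0.283 0.35  0.35  0.283]
block 485
tub 0
rib 0
```

View pics/chk.png

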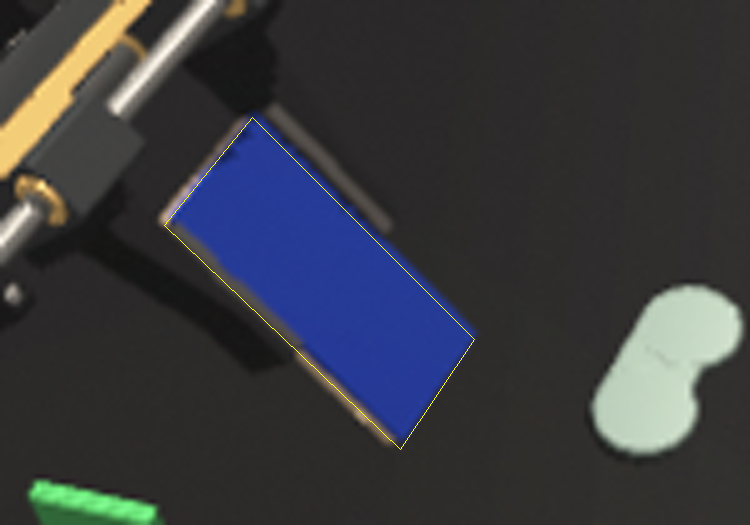

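```bash
python3 -c "
from bench import *
s=read_state();print(s['time'],s['width'],abs(s['joint_vel']).max());print(close_job())"
```

```text
15.0 0.04471785445973501 0.002806527346412969
the job is handed in; nothing more can be done
None
```

The warmer is switched on. The oblong tile is out of its groove and held by its long edges, blue glaze upward, ready to look over. I handed the job in at about 15 s.

- **Toggle:** I pushed the bat over until it hit its stop, where the force rose to about 15 N. Afterwards the camera showed its tip within a pixel of the fully-on position.
- **Tile:** It leans back 45° by the measured hand pose. Its lowest point is about 28 cm above the shelf. Its projected outline matches the camera image to within about a pixel, the wrist view shows no slip, and the arm was still.
- **Everything else:** The tub and rib show no change from the first picture. The block area did differ in that comparison (485 pixels). I put that down to the missing tile and its shadows, because by eye the block and both square tiles are where they were. I did not re-measure the block's position after the lift.

No check failed. The only loose fit was the warmer's measured outline, where one corner was off by 3 pixels; it did not affect the toggle push.

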